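# Hang the dip basket in the soak tank

## Robot

A 6-joint arm with a two-finger parallel gripper is mounted at the origin on a cart in front of the work surface, level with it; the furniture and walls round the work are solid. World frame = base frame: x ahead of the robot, y to its left, z up, the work surface at z = 0. Lengths are in mm, angles in rad, forces in N, time in s.
With the tool pointing down it reaches from about 350 to 950 mm from the base axis. Payload 17.4 kg.
Tool frame: the origin (TCP) lies between the finger pads; the fingertips stand 14 mm ahead of it and the grasp point (between the pads) lies 5 mm behind it; z points along the fingers, y is the line along which they close (so a half turn about z gives the same grasp; the last joint's range is limited). The gripper opens to 93 mm and grips with 3 to 60 N. Pads are 15 mm wide; open, the fingers measure 128 mm over their backs; the gripper's body (75 mm by 188 mm) begins 65 mm behind the grasp point.
Start: joints at [1.19, 0.116, 1.442, -0, 1.584, -0.038], TCP at [226.893, 635.73, 232.646] pointing down, gripper open.
Joint ranges: [-2.83, 2.83], [-0.83, 2.19], [0.07, 2.5], [-1.14, 4.28], [0.01, 3], [-2.97, 2.97]. Speed limits (rad/s): [1.89, 1.89, 2.22, 3.14, 3.14, 3.14].

## Interface

Orientations are given as a unit quaternion [x, y, z, w].
In Python, from station import arm gives the robot as it stands.
- The arm moves only by the tool move_arm, never from a script. Its argument "steps" is a list of rows, each an object with "hand": the opening, from 0 (shut) to 1 (fully open); "offset": the shift along the tool's x, y, z in units of 25 mm (1.0 is 25 mm), a list of three; "spin": the turn about the tool's z in units of 10 degrees (1.0 is 10 degrees). A call has exactly 8 rows; each row shifts and turns the commanded pose from where the row before left it, along the tool's axes as they then stand; what a row does not reach is not made up. A row lasts 1/8 s, in which the tool goes at most 62.5 mm and 10.7 degrees, less where a joint would pass 70% of its speed; a pose out of reach is approached as far as the arm can. A call is refused whole if a number of a shift passes 1 or a number of a turn 1, either way. A call with a gripper value outside its range is refused whole. The fingers move at their own pace and stop on an object; "squeeze" is the grip in N (left out, the last holds). Time passes only in rows, so rows that do not move let the fingers close, or fill a call up. It gives the time, the measured TCP pose, the force, the opening and the grip force at its end, in the units of the state.
- arm.get_obs(): the state, without advancing time (a new reading comes with each control period).
- arm.snapshot(name): name is "side" or "top" or "wrist"; returns a dict with "frame" (420x560x3 uint8, blue, green, red), "mtx" (3x3 intrinsics, pixels), "R" (3x3) and "t" (3): a world point X has camera coordinates R X + t; the wrist camera has in their place "mount" (4x4, takes a point from camera to tool coordinates, whose origin is the TCP and whose axes are the flange's). Camera axes: x right, y down, z forward; pixel columns grow to the right and rows downward; lengths in mm; the calibration is good to about 2 mm. A picture is of the moment at which its call begins: read the wrist's pose just before it. There is no depth.
- arm.close_job(): hands the job in; it is judged then, once.
The state is a dict: "clock": time; "qpos": joint angles; "qd": joint speeds; "tau": joint torques, N m; "ee_pos": TCP position; "orientation": TCP orientation; "force": force on the tool from outside, world axes, zero at the start; "moment": the same for the moment, N m; "gripper_width": opening from 0.0 (shut) to 1.0 (fully open); "gripper_force": force on a finger pad.
Only numpy, scipy, OpenCV 4.12 (cv2) and the standard library are available. Lean on these libraries where they do the work, as an engineer would, in place of code of your own. Each camera call takes 0.05 s, during which the arm holds its last target. There are 200 camera calls.

## Task

Get the two bolts ready for soaking: hook the bent lip of the dip basket over the near wall of the empty tank, beside the keeper clamp, so that the basket hangs inside with its lip fully down on the rim. Then slide it along the rim, lip under the keeper's tongue, until you feel it butt against the keeper's stop screw, whose setting is not known; hold it there for half a second with about 4 N more than the sliding takes, and let go. Work gently, with no more than 15 N on the rim and 7 N on the stop, and do not lever the basket askew against the stop; both bolts must stay in the basket, and the other things stay where they are.

Things in the scene. Friction and masses are not known exactly. Their poses are not given: they have to be found in the camera images.
- tank: Empty stainless soak tank, fixed, 170 (x) x 220 (y) x 115 mm high, walls 4 mm, inner floor 12 mm up. Origin: centre of its underside, z up. -x points to the near wall (robot's side): its mid-plane is at x = -83 mm, its rim at z = 115 mm; y runs along that wall. Yaw within 0.3 rad.
- keeper: Blue clamp fixed on the tank's near wall, towards its +y end; axes as the tank's. Origin: on its -y face, at the wall's mid-plane and rim height. Clamp: y 0 to 24, x -15 to 8 mm, 12 mm above the rim. Its stop screw (8 mm, brass knob behind) stands out of the -y face by an unmeasured 2 to 20 mm and stops the lip: point lip is then at y = -34 to -52 mm. The screw does not yield to pushing.
- dip_basket: Loose perforated sheet basket, 0.2 to 0.35 kg without bolts. Box 70 (x) x 80 (y) x 50 mm high; origin: centre of its underside, z up. At -x its back plate (outer face x = -35 mm, 64 mm wide above the box) rises to the lip. A rigid wire bail (45 mm to either side in y) carries the red grip; top 138 mm up. Hung, its axes are parallel to the tank's and its underside is 40 mm above the table.
- grip (a point): Centre of the red grip of the basket's bail, 126 mm above the basket's underside: 14 mm thick in the basket's x (take it so), 56 mm long in y, 24 mm high. Axes as the basket's.
- lip (a point): Middle of the roof of the lip's slot, 38.25 mm to -x of the basket's origin and 75 mm above it. Slot: open downward, 6.5 mm wide in x, 64 mm long in y, 3 mm sheet; outer leg ends 18 mm below the roof, flared out to x = -47 mm of the basket. The wall goes into it, back plate inside the tank; hung home, this point is on the rim's top, over the wall's mid-plane within the play. Axes as the basket's.
- bolt_a: Steel bolt, 28 x 24 x 60 mm, lying loose in the basket along its y; origin at the head end.
- bolt_b: Steel bolt, 28 x 24 x 60 mm, lying loose in the basket beside the other; origin at the head end.
- spray_can: Spray can with a green cap, 59 x 59 x 225 mm, standing at the left edge of the table, left of the vice; bystander. Origin: centre of its foot.
- elbow_grey: Grey pipe elbow, 81 x 81 x 46 mm, lying behind the work; bystander. Origin: centre of its underside.
- pliers: Blue pliers, 51 x 177 x 13 mm, on the table's front edge, before the tank; bystander. Origin: centre of the underside.
- driver_red: Red screwdriver, 28 x 211 x 26 mm, lying to the right, near the calculator; bystander. Origin: centre of the underside.
- nose (a point): Turned-up front end of the keeper's steel tongue, 44 mm to -y of the keeper's origin, 6 mm above the rim. The tongue (x -11 to 6 mm, underside 6 mm, rivets up to 17 mm above the rim) runs from the clamp to here; the 3 mm thick lip passes under it only when it is down on the rim. Axes as the tank's.
Mind the look-alikes: they are no part of the job. What is shaped like the dip_basket but yellow is not meant.

How it is judged (in metres and radians):
On the way, in this order (a step that is already met when the one before it is completed fails the run):
1. the basket hangs inside the tank, lip fully down over the near rim, not yet under the keeper's tongue (z of lip in the frame of tank between 0.112 and 0.117 m and x of lip in the frame of tank between -0.087 and -0.079 m and x of dip_basket in the frame of tank above -0.06 m and y of lip in the frame of keeper below -0.07 m), for 0.2 s.
2. slid along the rim under the tongue until the lip butts against the keeper's stop screw, with a steady push of more than 2 N (y of lip in the frame of keeper above -0.0545 m and z of lip in the frame of tank below 0.118 m and contact force between dip_basket and keeper above 2 N), for 0.3 s.
At the end, for the whole second after the job is handed in: The basket hangs at rest by its lip over the tank's near wall: slot roof within 2 mm of the rim's top, lip at least 13 mm under the keeper's tongue, upright within 0.12 rad and square to the tank within 0.1 rad, both bolts in it, nothing held (z of lip in the frame of tank between 0.112 and 0.117 m and x of lip in the frame of tank between -0.087 and -0.079 m and y of lip in the frame of keeper between -0.0545 and -0.032 m and angle between dip_basket's own z axis and vertical below 0.12 rad and angle between the y axis of dip_basket and the y axis of tank, either way round below 0.1 rad and linear speed of dip_basket below 0.02 m/s and distance between each of bolt_a, bolt_b and dip_basket below 0.065 m); the robot touches nothing.
It fails at once if the basket is pushed against the keeper with more than 7 N (contact force between dip_basket and keeper above 7 N).
It fails at once if the basket is levered askew under the keeper: its y axis more than 0.04 rad off the tank's y axis (distance between lip and keeper below 0.066 m and z of lip in the frame of tank below 0.12 m and angle between the y axis of dip_basket and the y axis of tank, either way round above 0.04 rad).
It fails at once if the basket is pressed on the tank with more than 20 N (contact force between dip_basket and tank above 20 N).
It fails at once if a bystander is moved by more than 20 mm (distance of any of spray_can, elbow_grey, pliers, driver_red from where it was at the start of the episode above 0.02 m).
It also fails if it takes over 58 s, if anything falls off the work surface, if the arm or the gripper's body presses on something with over 40 N, if the wrist force passes 120 N, or if a joint passes its speed limit or range.

## Working session

There is one attempt and no reset: what is moved stays moved. The work goes in short steps, Python scripts to look and compute and a tool call to move; the robot and the scene stay as the last step left them, time stands still between calls to the robot, and variables do not carry over. Pictures are saved under pics/ and viewed, at most 10 in all, crops included, and the job is handed in when it is done.

Besides the shell and the picture viewer there is one more tool, called after "Emit:" as name([rows], argument=value, ...), one row to a line, values as JSON. move_arm: Moves the arm, as the interface text tells. Its arguments: {"type":"object","properties":{"steps":{"type":"array","items":{"type":"object","properties":{"hand":{"type":"number"},"offset":{"type":"array","items":{"type":"number"}},"spin":{"type":"number"}}}},"squeeze":{"type":"number"}},"required":["steps"]}

```bash
mkdir -p pics; ls; python3 - <<'E'
from station import arm
import cv2, json, numpy as np, pickle
o=arm.get_obs(); print({k:np.round(v,3).tolist() for k,v in o.items()})
S={n:arm.snapshot(n) for n in("side","top")}
pickle.dump(S,open("s0.pkl","wb"))
for n,s in S.items():
    cv2.imwrite(f"pics/{n}0.png",s["frame"]); print(n,s["mtx"].tolist(),np.round(s["R"],4).tolist(),s["t"])
E
```

```text
pics
{'clock': 0.0, 'qpos': [1.19, 0.116, 1.442, -0.0, 1.584, -0.038], 'qd': [-0.0, 0.0, -0.001, -0.001, -0.001, -0.0], 'tau': [0.001, -72.123, -62.264, 0.078, 0.023, -0.0], 'ee_pos': [226.824, 635.551, 231.931], 'orientation': [0.171, 0.985, -0.001, -0.0], 'force': [0.658, 0.406, -0.868], 'moment': [0.006, -0.001, 0.02], 'gripper_force': 0.0, 'gripper_width': 1.001}
side [[495.9472471256872, 0.0, 274.3550913484635], [0.0, 495.9472471256872, 219.6145863772591], [0.0, 0.0, 1.0]] [[-0.9678, 0.2519, 0.0024], [0.1856, 0.7195, -0.6693], [-0.1703, -0.6472, -0.743]] [ 552.06629076  110.92915111 1455.9647278 ]
top [[495.47429608229675, 0.0, 289.4069714091848], [0.0, 495.47429608229675, 208.2837708373711], [0.0, 0.0, 1.0]] [[-0.0313, -0.9995, 0.0026], [-0.9779, 0.0301, -0.2068], [0.2067, -0.009, -0.9784]] [-201.39593102  543.69249754 1605.71794271]
```

View pics/side0.png

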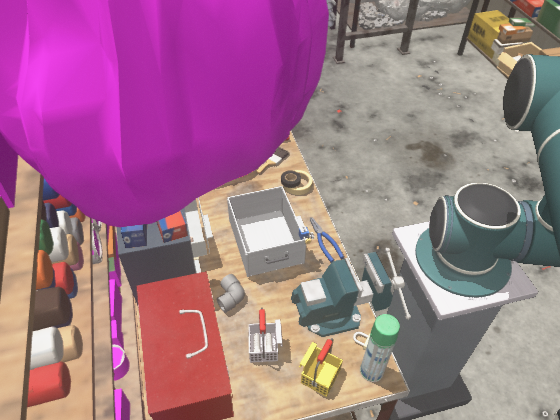

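View pics/top0.png

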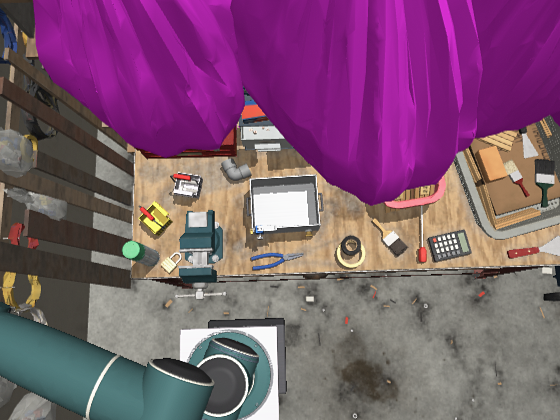

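Two basket-shaped things: one steel-grey at side (265,340) / top (186,184), one yellow at side (320,367) / top (155,217). The grey one with red grip and bolts fits, since the task excludes the yellow one. I'll confirm this in an enlarged mosaic that also shows the tank and keeper.

```bash
python3 - <<'E'
import cv2,pickle,numpy as np
S=pickle.load(open("s0.pkl","rb"))
def c(n,x,y,w,h): return cv2.resize(S[n]["frame"][y:y+h,x:x+w],(400,300),interpolation=cv2.INTER_CUBIC)
a=np.hstack([c("side",225,300,80,60),c("top",156,160,56,42)])
b=np.hstack([c("side",220,180,116,87),c("top",236,168,96,72)])
cv2.imwrite("pics/mos.png",np.vstack([a,b]))
E
```

```text
(no output)
```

View pics/mos.png

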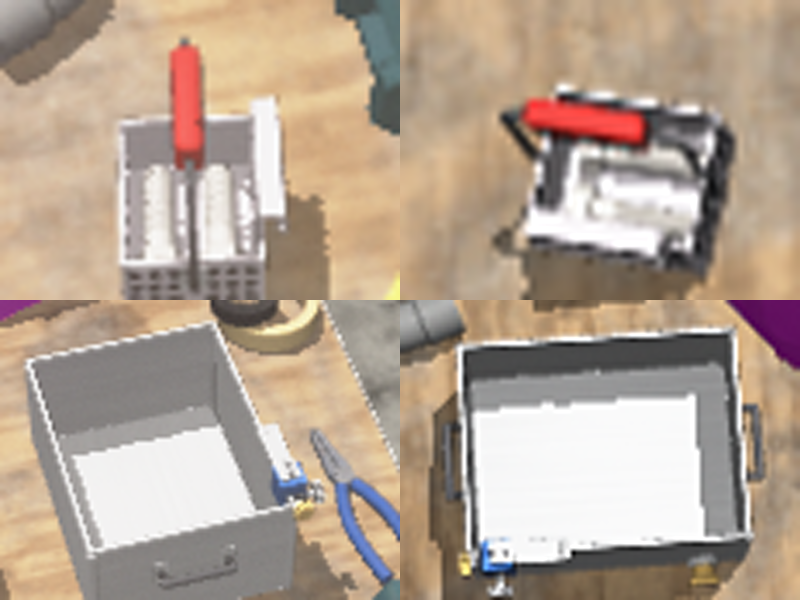

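The top row shows the grey steel basket with two bolts, a red grip and its lip facing the robot, so it's the one meant. The tank corners and the blue keeper (at the +y end of the near wall) are clearly visible. Next I'll fit poses.

```bash
cat > h.py <<'E'
import cv2,pickle,numpy as np
from scipy.optimize import least_squares
from scipy.spatial.transform import Rotation as Ro
def P(s): return s["mtx"]@np.c_[s["R"],s["t"]]
def proj(s,X):
    c=np.atleast_2d(X)@s["R"].T+s["t"]; p=c@s["mtx"].T; return p[:,:2]/p[:,2:]
def tri(s1,p1,s2,p2):
    X=cv2.triangulatePoints(P(s1),P(s2),np.float64(p1).reshape(2,1),np.float64(p2).reshape(2,1)); return (X[:3]/X[3]).ravel()
def atz(s,p,z):
    d=s["R"].T@np.linalg.inv(s["mtx"])@np.r_[p,1]; C=-s["R"].T@s["t"]; return C+d*(z-C[2])/d[2]
def pose(v,Q):
    x,y,a=v; c,n=np.cos(a),np.sin(a); Q=np.atleast_2d(Q).astype(float)
    return np.c_[x+c*Q[:,0]-n*Q[:,1],y+n*Q[:,0]+c*Q[:,1],Q[:,2]]
E
python3 - <<'E'
from h import *
S=pickle.load(open("s0.pkl","rb")); a,b=S["side"],S["top"]
print("cams",[np.round(-s["R"].T@s["t"]) for s in(a,b)])
k=lambda o,sc,q:np.array([[o[0]+u*sc,o[1]+v*sc] for u,v in q])
side=k((220,180),.29,[(28,60),(213,25),(295,210),(95,252)])
top=k((236,168),.24,[(335,32),(350,238),(70,250),(60,46)])
Q=np.array([[85,-110,115],[-85,-110,115],[-85,110,115],[85,110,115]])
f=lambda v:np.r_[(proj(a,pose(v,Q))-side).ravel(),(proj(b,pose(v,Q))-top).ravel()]
r=least_squares(f,[600,0,0]); print("tank",r.x,np.round(r.fun,1))
def cen(s,box,t):
    x0,y0,x1,y1=box; im=s["frame"][y0:y1,x0:x1]; h=cv2.cvtColor(im,cv2.COLOR_BGR2HSV)
    m=((h[...,0]<8)|(h[...,0]>172))&(h[...,1]>150)&(h[...,2]>90) if t=="r" else (h[...,0]>100)&(h[...,0]<125)&(h[...,1]>140)
    v,u=np.nonzero(m); pts=np.c_[u+x0,v+y0].astype(np.float32)
    return pts.mean(0),cv2.minAreaRect(pts),len(u)
ga,gb=cen(a,(250,300,285,345),"r"),cen(b,(165,165,200,190),"r"); print(ga,gb)
print("grip",tri(a,ga[0],b,gb[0]))
print("gripends",atz(b,(173.5,175.7),136),atz(b,(190.3,177.9),136))
ka,kb=cen(a,(290,225,315,250),"b"),cen(b,(250,222,266,236),"b"); print(ka,kb,"keeper", tri(a,ka[0],b,kb[0]))
for p in[(210,155),(380,205)]: 
    for q in[(170,228),(250,190)]:print("curtain",tri(a,q,b,p))
print(Ro.from_quat([0.171,0.985,-0.001,0]).as_matrix().round(3))
E
```

```text
cams [array([ 762.,  723., 1155.]), array([ 194., -203., 1684.])]
tank [ 5.46209265e+02 -1.99510327e+02  2.93832115e-02] [-0.9 -1.3  0.6 -2.3  0.3 -1.9 -2.2 -0.5 -0.8 -0.8 -0.7  0.7 -1.9  1.9
 -1.8 -0.3]
(array([261.87128, 319.49506], dtype=float32), ((261.5, 320.0), (20.0, 5.0), 90.0), 101) (array([181.32353, 176.5    ], dtype=float32), ((181.4053955078125, 176.5675811767578), (17.09749412536621, 3.945575714111328), 9.462322235107422), 68)
grip [636.27071494 130.19188751 132.01345741]
gripends [639.77727474 154.13367419 136.        ] [630.73805501  99.74356707 136.        ]
(array([nan, nan], dtype=float32), ((0.0, 0.0), (0.0, 0.0), 0.0), 0) (array([258.04544, 230.90909], dtype=float32), ((259.0, 229.5), (7.0, 6.0), 90.0), 22) keeper [nan nan nan]
curtain [736.11577474  -6.03405573 318.12414008]
curtain [617.42423101  -9.22014271 418.38904784]
curtain [ 757.16088161 -683.36722637 -471.27452437]
curtain [ 546.80423345 -541.6955611   -93.91768718]
[[-0.941  0.337 -0.   ]
 [ 0.337  0.941 -0.002]
 [-0.    -0.002 -1.   ]]<stdin>:14: RuntimeWarning: Mean of empty slice.
  ret = um.true_divide(
```

```bash
python3 - <<'E'
from h import *
S=pickle.load(open("s0.pkl","rb")); a,b=S["side"],S["top"]
def hue(s):
    h=cv2.cvtColor(s["frame"],cv2.COLOR_BGR2HSV); return (h[...,0]>140)&(h[...,0]<160)&(h[...,1]>150)
ma,mb=hue(a),hue(b)
# visual hull of curtain: lowest z consistent at grid
for x in range(350,1000,50):
    row=[]
    for y in range(-500,500,100):
        zz=[]
        for z in range(150,900,25):
            ok=True
            for s,m in((a,ma),(b,mb)):
                u,v=np.round(proj(s,[x,y,z])[0]).astype(int)
                if 0<=u<560 and 0<=v<420 and not m[v,u]: ok=False
            if ok: zz.append(z)
        row.append(f"{min(zz)}" if zz else "-")
    print(x,row)
print("can",atz(b,(132,250),225),"vice top",atz(b,(200,245),150),atz(b,(200,212),150))
print("keeper",[atz(b,(236+u*.24,168+v*.24),127) for u,v in((82,243),(115,240),(84,272),(114,270))])
print("nose",atz(b,(236+168*.24,168+250*.24),121))
w=arm=None
E
python3 -c "
from station import arm
print(arm.snapshot('wrist')['mount'].round(3).tolist())"
```

```text
350 ['-', '-', '-', '-', '-', '-', '-', '-', '-', '800']
400 ['-', '775', '875', '-', '-', '-', '-', '-', '-', '-']
450 ['675', '525', '725', '-', '-', '-', '-', '-', '-', '-']
500 ['300', '375', '575', '875', '875', '775', '-', '-', '-', '-']
550 ['150', '225', '425', '750', '775', '675', '700', '-', '-', '-']
600 ['150', '150', '300', '625', '675', '525', '625', '-', '-', '-']
650 ['150', '150', '175', '475', '600', '475', '575', '675', '875', '-']
700 ['150', '150', '150', '350', '500', '475', '575', '675', '-', '875']
750 ['150', '150', '150', '250', '425', '450', '550', '650', '750', '850']
800 ['150', '150', '150', '200', '450', '425', '525', '625', '725', '825']
850 ['150', '150', '150', '200', '300', '400', '500', '625', '725', '150']
900 ['150', '150', '150', '200', '300', '400', '525', '425', '450', '150']
950 ['150', '150', '150', '200', '150', '150', '200', '175', '150', '150']
can [390.09308573 252.1860626  225.        ] vice top [409.31039551  64.64723393 150.        ] [514.25137331  65.27915618 150.        ]
keeper [array([ 467.007493  , -108.24671704,  127.        ]), array([ 468.55738732, -133.51817386,  127.        ]), array([ 444.53085062, -109.38521049,  127.        ]), array([ 445.36752831, -132.27999001,  127.        ])]
nose [ 460.5802159  -173.73231203  121.        ]
[[-0.001, -0.955, -0.297, 82.816], [1.0, -0.001, -0.001, -0.549], [0.001, -0.297, 0.955, -151.845], [0.0, 0.0, 0.0, 1.0]]
```

Emit:
move_arm([
  {"hand":1,"offset":[0,0,-0.5],"spin":1},
  {"hand":1,"offset":[0,0,-0.5],"spin":1},
  {"hand":1,"offset":[0,0,-0.5],"spin":1},
  {"hand":1,"offset":[0,0,-0.5],"spin":1},
  {"hand":1,"offset":[0,0,-0.5],"spin":1},
  {"hand":1,"offset":[0,0,-0.5],"spin":1},
  {"hand":1,"offset":[0,0,-0.2],"spin":1},
  {"hand":1,"offset":[0,0,0],"spin":1},
])

```text
clock: 1.15
ee_pos: [226.9, 635.8, 312.9]
orientation: [0.766, 0.643, 0.0, -0.0]
force: [0.5, 0.7, -0.1]
gripper_width: 1.001
gripper_force: 0.0
```

Emit:
move_arm([
  {"hand":1,"offset":[-0.9,1,0]},
  {"hand":1,"offset":[-0.9,1,0]},
  {"hand":1,"offset":[-0.9,1,0]},
  {"hand":1,"offset":[-0.9,1,0]},
  {"hand":1,"offset":[-0.9,1,0]},
  {"hand":1,"offset":[-0.9,1,0]},
  {"hand":1,"offset":[-0.9,1,0]},
  {"hand":1,"offset":[-0.9,1,0]},
])

```text
schema error: expected keys hand, offset, spin
```

Emit:
move_arm([
  {"hand":1,"offset":[-0.9,1,0]},
  {"hand":1,"offset":[-0.9,1,0]},
  {"hand":1,"offset":[-0.9,1,0]},
  {"hand":1,"offset":[-0.9,1,0]},
  {"hand":1,"offset":[-0.9,1,0]},
  {"hand":1,"offset":[-0.9,1,0]},
  {"hand":1,"offset":[-0.9,1,0]},
  {"hand":1,"offset":[-0.9,1,0]},
])

```text
schema error: expected keys hand, offset, spin
```

Emit:
move_arm([
  {"hand":1,"offset":[-0.9,1,0]},
  {"hand":1,"offset":[-0.9,1,0]},
  {"hand":1,"offset":[-0.9,1,0]},
  {"hand":1,"offset":[0,0.6,0]},
  {"hand":1,"offset":[0,0,0]},
  {"hand":1,"offset":[0,0,0]},
  {"hand":1,"offset":[0,0,0]},
  {"hand":1,"offset":[0,0,0]},
])

```text
schema error: expected keys hand, offset, spin
```

```bash
cat >> h.py <<'E'
def wrist(arm):
    o=arm.get_obs(); s=arm.snapshot("wrist"); T=np.eye(4); T[:3,:3]=Ro.from_quat(o["orientation"]).as_matrix(); T[:3,3]=o["ee_pos"]
    W=np.linalg.inv(T@s["mount"]); s["R"]=W[:3,:3]; s["t"]=W[:3,3]; s["obs"]=o; return s
E
python3 - <<'E'
from h import *; from station import arm
s=wrist(arm); pickle.dump(s,open("w1.pkl","wb")); cv2.imwrite("pics/w1.png",s["frame"])
print(s["mtx"].round(1).tolist(),s["obs"]["ee_pos"],s["obs"]["orientation"])
E
```

```text
[[359.9, 0.0, 273.2], [0.0, 359.9, 208.9], [0.0, 0.0, 1.0]] [226.91765017 635.77824706 312.92808668] [ 7.65887220e-01  6.42974915e-01  1.39610217e-04 -6.79121440e-05]
```

View pics/w1.png

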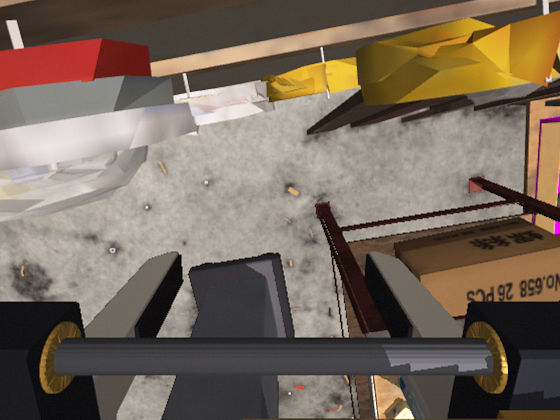

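The arm hadn't moved because the call was refused (spin is required), so this wrist picture only shows the shelf. I'll resend the moves.

Emit:
move_arm([
  {"hand":1,"offset":[-0.9,1,0],"spin":0},
  {"hand":1,"offset":[-0.9,1,0],"spin":0},
  {"hand":1,"offset":[-0.9,1,0],"spin":0},
  {"hand":1,"offset":[-0.9,1,0],"spin":0},
  {"hand":1,"offset":[-0.9,1,0],"spin":0},
  {"hand":1,"offset":[-0.9,1,0],"spin":0},
  {"hand":1,"offset":[-0.9,1,0],"spin":0},
  {"hand":1,"offset":[-0.9,1,0],"spin":0},
])

```text
clock: 2.2
ee_pos: [394.4, 423.8, 312.4]
orientation: [0.763, 0.646, -0.0, 0.0]
force: [0.4, 0.3, -0.2]
gripper_width: 0.997
gripper_force: 0.0
```

Emit:
move_arm([
  {"hand":1,"offset":[-0.9,1,0],"spin":0},
  {"hand":1,"offset":[-0.9,1,0],"spin":0},
  {"hand":1,"offset":[-0.9,1,0],"spin":0},
  {"hand":1,"offset":[-0.9,1,0],"spin":0},
  {"hand":1,"offset":[-0.9,1,0],"spin":0},
  {"hand":1,"offset":[-0.9,1,0],"spin":0},
  {"hand":1,"offset":[-0.9,1,0],"spin":0},
  {"hand":1,"offset":[-0.9,1,0],"spin":0},
])

```text
clock: 3.2
ee_pos: [561.5, 212.8, 312.4]
orientation: [0.763, 0.646, -0.0, -0.0]
force: [0.1, 0.2, 0.1]
gripper_width: 1.001
gripper_force: 0.0
```

Emit:
move_arm([
  {"hand":1,"offset":[-0.9,1,0],"spin":0},
  {"hand":1,"offset":[-0.9,1,0],"spin":0},
  {"hand":1,"offset":[-0.9,1,0],"spin":0},
  {"hand":1,"offset":[0,0.6,0],"spin":0},
  {"hand":1,"offset":[0,0,0],"spin":0},
  {"hand":1,"offset":[0,0,0],"spin":0},
  {"hand":1,"offset":[0,0,0],"spin":0},
  {"hand":1,"offset":[0,0,0],"spin":0},
])

```text
clock: 4.2
ee_pos: [638.0, 132.6, 312.9]
orientation: [0.764, 0.645, 0.0, 0.0]
force: [0.2, 0.4, 0.1]
gripper_width: 0.998
gripper_force: 0.0
```

```bash
python3 - <<'E'
from h import *; from station import arm
s=wrist(arm); pickle.dump(s,open("w2.pkl","wb")); cv2.imwrite("pics/w2.png",s["frame"])
print(s["obs"]["ee_pos"],s["obs"]["orientation"])
E
```

```text
[638.03753853 132.64845585 312.89425526] [7.63775942e-01 6.45481438e-01 1.38345450e-04 6.99222448e-05]
```

View pics/w2.png

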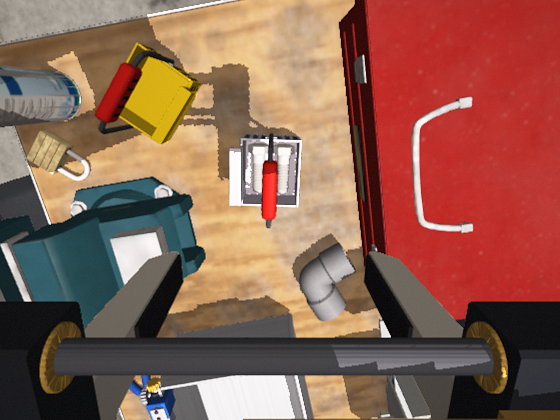

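The grey basket is at (270,170): red grip (269,190), lip plate on its left at column 235. Yellow decoy at (160,95). Tank and keeper corner at the lower left (150,395). I'll fit the grip box to the red blobs in all three views.

```bash
cat >> h.py <<'E'
import itertools
def box(x,y,z): return np.array(list(itertools.product(x,y,z)),float)
GRIP=box((-7,7),(-28,28),(-12,12))
def red(s,b):
    x0,y0,x1,y1=b; h=cv2.cvtColor(s["frame"][y0:y1,x0:x1],cv2.COLOR_BGR2HSV)
    m=(((h[...,0]<8)|(h[...,0]>172))&(h[...,1]>150)&(h[...,2]>70)).astype(np.uint8); M=cv2.moments(m,True)
    return feat(M,x0,y0)
def feat(M,x0=0,y0=0):
    n=M["m00"]; return np.array([M["m10"]/n+x0,M["m01"]/n+y0,M["mu20"]/n*.1,M["mu11"]/n*.1,M["mu02"]/n*.1])
def gripfeat(s,v):
    p=pose((v[0],v[1],v[3]),GRIP); p[:,2]+=v[2]; h=cv2.convexHull(((proj(s,p)+.0)*64).astype(np.float32))/64
    return feat(cv2.moments(h.astype(np.float32)))
def fitgrip(L,v0=(636,128,126,-.16)):
    f=lambda v:np.concatenate([w*(gripfeat(s,v)-r) for s,r,w in L]); r=least_squares(f,v0,diff_step=1e-4); return r.x,r.fun
E
python3 - <<'E'
from h import *
S=pickle.load(open("s0.pkl","rb")); a,b=S["side"],S["top"]; w=pickle.load(open("w2.pkl","rb"))
L=[(a,red(a,(250,300,285,345)),1),(b,red(b,(165,165,200,190)),1),(w,red(w,(250,140,290,240)),1)]
for l in (L,L[:2],L[2:]): x,f=fitgrip(l); print(x.round(3),f.round(1))
E
```

```text
[ 6.33730e+02  1.27410e+02  1.18767e+02 -1.93000e-01] [0.4 1.7 0.1 0.2 2.2 1.4 2.1 0.5 0.1 0.2 0.6 0.3 0.1 0.  3.3]
[ 6.35732e+02  1.29777e+02  1.31423e+02 -3.10000e-02] [-0.3 -0.1  0.4  1.   1.9 -0.1  0.5  0.6 -0.3  0.1]
[ 6.32099e+02  1.22702e+02  9.84090e+01 -1.97000e-01] [ 0.  -0.  -0.1 -0.   0. ]
```

```bash
python3 - <<'E'
from h import *
S=pickle.load(open("s0.pkl","rb")); a,b=S["side"],S["top"]; w=pickle.load(open("w2.pkl","rb"))
for pa,pw in[((208,275),(372,248)),((230,404),(362,3))]:
    X=tri(a,pa,w,pw); print(X,proj(a,X),proj(w,X),proj(b,X))
R=Ro.from_quat(w["obs"]["orientation"]).as_matrix()
for z in (100,150,200): X=atz(w,(366,130),z); print(z,X,R.T@(X-[634.5,127.5,z]))
E
```

```text
[726.16975554  88.79781962 264.75446271] [[215.62047282 280.5180603 ]] [[424.62441531 283.40496104]] [[186.01183497 135.90487294]]
[747.18266801 285.5887212   76.8494074 ] [[229.22188487 403.81609093]] [[358.69964717   1.99314469]] [[139.20649162 151.06225329]]
100 [737.575536   167.36130578 100.        ] [5.64869563e+01 9.49879594e+01 3.39488622e-02]
150 [725.81222939 173.73599829 150.        ] [6.08114138e+01 8.23265557e+01 3.08587184e-02]
200 [714.04892278 180.11069081 200.        ] [6.51358713e+01 6.96651519e+01 2.77685746e-02]
```

Emit:
move_arm([
  {"hand":0.5,"offset":[-0.22,-0.1,0.95],"spin":0},
  {"hand":0.5,"offset":[0,0,1],"spin":0},
  {"hand":0.5,"offset":[0,0,1],"spin":0},
  {"hand":0.5,"offset":[0,0,1],"spin":0},
  {"hand":0.5,"offset":[0,0,1],"spin":0},
  {"hand":0.5,"offset":[0,0,1],"spin":0},
  {"hand":0.5,"offset":[0,0,1],"spin":0},
  {"hand":0.5,"offset":[0,0,0.6],"spin":0},
])

```text
clock: 5.25
ee_pos: [634.6, 127.3, 122.7]
orientation: [0.764, 0.645, -0.0, -0.0]
force: [0.2, -0.1, 0.3]
gripper_width: 0.501
gripper_force: 0.0
```

```bash
python3 - <<'E'
from h import *; from station import arm
s=wrist(arm); pickle.dump(s,open("w3.pkl","wb")); cv2.imwrite("pics/w3.png",s["frame"])
print(s["obs"]["ee_pos"])
E
```

```text
[634.58259842 127.27316013 122.72113489]
```

View pics/w3.png

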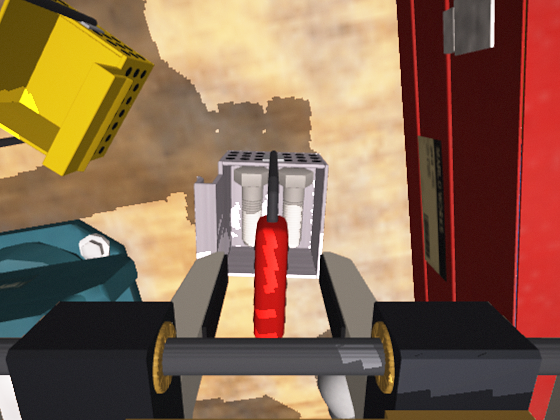

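The red grip lies centred between the fingers (columns 254–288, fingers at 225 and 327) and well aligned. Closing now, then a small test lift.

Emit:
move_arm([
  {"hand":0,"offset":[0,0,0],"spin":0},
  {"hand":0,"offset":[0,0,0],"spin":0},
  {"hand":0,"offset":[0,0,0],"spin":0},
  {"hand":0,"offset":[0,0,0],"spin":0},
  {"hand":0,"offset":[0,0,0],"spin":0},
  {"hand":0,"offset":[0,0,-0.4],"spin":0},
  {"hand":0,"offset":[0,0,-0.6],"spin":0},
  {"hand":0,"offset":[0,0,0],"spin":0},
], squeeze=35)

```text
clock: 6.3
ee_pos: [635.6, 127.3, 150.8]
orientation: [0.764, 0.645, 0.001, 0.001]
force: [0.1, 0.8, -5.1]
gripper_width: 0.151
gripper_force: 34.9
```

Emit:
move_arm([
  {"hand":0,"offset":[0,0,-0.7],"spin":-0.28},
  {"hand":0,"offset":[0,0,-1],"spin":-0.28},
  {"hand":0,"offset":[0,0,-1],"spin":-0.28},
  {"hand":0,"offset":[0,0,-1],"spin":-0.29},
  {"hand":0,"offset":[0,0,-0.8],"spin":0},
  {"hand":0,"offset":[-0.4,0,-0.4],"spin":0},
  {"hand":0,"offset":[-0.8,0,0],"spin":0},
  {"hand":0,"offset":[-0.9,0,0],"spin":0},
])

```text
clock: 7.3
ee_pos: [636.3, 73.0, 270.3]
orientation: [0.697, 0.717, -0.001, -0.0]
force: [0.7, -0.5, -4.8]
gripper_width: 0.15
gripper_force: 34.9
```

Emit:
move_arm([
  {"hand":0,"offset":[-0.9,0,0],"spin":0},
  {"hand":0,"offset":[-0.9,0,0],"spin":0},
  {"hand":0,"offset":[-0.9,-0.2,0],"spin":0},
  {"hand":0,"offset":[-0.9,-0.5,0],"spin":0},
  {"hand":0,"offset":[-0.9,-0.7,0],"spin":0},
  {"hand":0,"offset":[-0.9,-0.8,0],"spin":0},
  {"hand":0,"offset":[-0.9,-0.8,0],"spin":0},
  {"hand":0,"offset":[-0.9,-0.8,0],"spin":0},
])

```text
clock: 8.3
ee_pos: [545.3, -109.2, 271.5]
orientation: [0.697, 0.717, 0.0, 0.0]
force: [0.5, -0.1, -4.7]
gripper_width: 0.147
gripper_force: 34.9
```

Emit:
move_arm([
  {"hand":0,"offset":[-0.9,-0.6,0],"spin":0},
  {"hand":0,"offset":[-0.9,-0.5,0],"spin":0},
  {"hand":0,"offset":[-0.8,-0.3,0],"spin":0},
  {"hand":0,"offset":[-0.6,-0.1,0],"spin":0},
  {"hand":0,"offset":[-0.3,0,0],"spin":0},
  {"hand":0,"offset":[0,0,0],"spin":0},
  {"hand":0,"offset":[0,0,0],"spin":0},
  {"hand":0,"offset":[0,0,0],"spin":0},
])

```text
clock: 9.3
ee_pos: [512.0, -196.0, 271.4]
orientation: [0.697, 0.718, 0.0, -0.0]
force: [-0.1, 0.6, -4.8]
gripper_width: 0.148
gripper_force: 34.9
```

```bash
python3 - <<'E'
from h import *; from station import arm
s=wrist(arm); S={n:arm.snapshot(n) for n in("side","top")}; S["w"]=s; pickle.dump(S,open("s4.pkl","wb"))
o=s["obs"]; print(o["ee_pos"],o["orientation"],o["force"])
c=lambda f,x,y,w,h:cv2.resize(f[y:y+h,x:x+w],(400,300),interpolation=cv2.INTER_CUBIC)
cv2.imwrite("pics/m4.png",np.vstack([cv2.resize(s["frame"],(800,600))[:300],np.hstack([c(S["side"]["frame"],220,160,120,90),c(S["top"]["frame"],236,160,96,72)])]))
E
```

```text
[ 511.97890539 -196.03008134  271.39185546] [ 6.96543938e-01  7.17514138e-01  4.30959920e-05 -4.56238240e-05] [-0.0691879   0.56404685 -4.78532463]
```

View pics/m4.png

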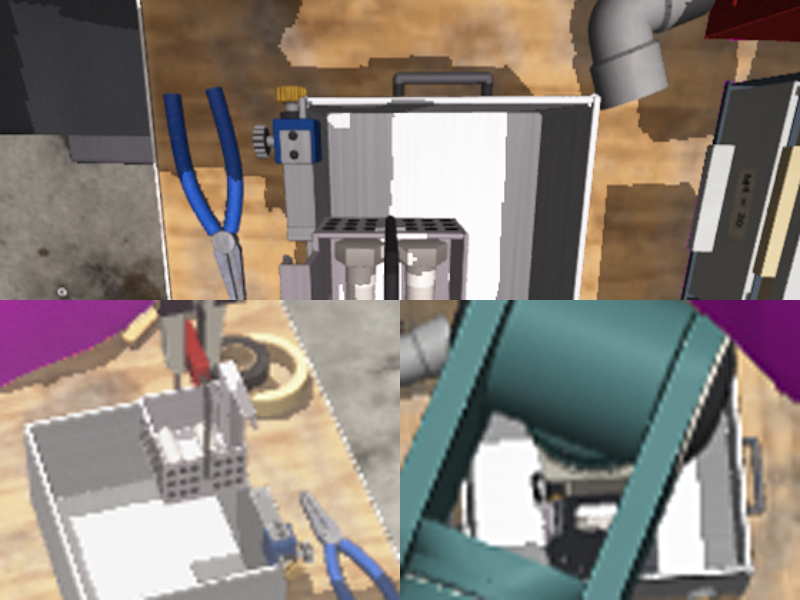

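The wrist view (in 800-px units) shows the clamp at (275–320, 118–163) and its tongue at (287–315, 165–240). The tank's far +y rim corner is at (600,97) and the basket is at (390,260), lifted with both bolts in it. Next I'll extract rim and basket lines numerically.

```bash
python3 - <<'E'
from h import *
w=pickle.load(open("s4.pkl","rb"))["w"]; g=cv2.cvtColor(w["frame"],cv2.COLOR_BGR2GRAY)
L=cv2.createLineSegmentDetector().detect(g)[0][:,0]
for l in L:
    n=np.hypot(l[2]-l[0],l[3]-l[1])
    if n>16 and max(l[1],l[3])<225 and 170<(l[0]+l[2])/2<430 and 60<(l[1]+l[3])/2:
        A,B=atz(w,l[:2],115),atz(w,l[2:],115); d=B-A; ang=np.arctan2(d[1],d[0])
        ang=(ang+np.pi/4)%(np.pi/2)-np.pi/4
        print(l.round(1),A[:2].round(1),B[:2].round(1),round(ang,3))
print("clampleft z127",[atz(w,(u/1.4286,v/1.4286),127)[:2].round(1) for u,v in((275,163),(275,120),(318,163))])
print("noseend z121",atz(w,(300/1.4286,240/1.4286),121))
E
```

```text
[267.8 213.1 269.2 154.3] [ 507.5 -213.7] [ 507.4 -160.8] 0.001
[411.6 144.5 419.9  68. ] [ 628.1 -148.9] [626.1 -88.4] 0.033
[270.6 151.3 318.1 152.5] [ 508.5 -158.2] [ 549.1 -158. ] 0.005
[300.6  77.9 255.6  78.7] [531.1 -98.5] [ 494.9 -100.1] 0.045
[278.1 169.4 278.5 213.1] [ 515.5 -173.6] [ 517.1 -213.5] 0.041
[254.4  78.5 229.4  78.5] [ 493.9 -100. ] [ 473.7 -100.6] 0.028
[416.9  66.7 213.1  67.9] [623.5 -87.4] [460.8 -93. ] 0.034
[350.6  71.8 409.4  72. ] [571.  -92.8] [618.1 -91.5] 0.027
[353.1  77.9 301.9  78.3] [573.4 -97.3] [532.1 -98.8] 0.036
[215.7  73.3 301.9  70.9] [462.8 -97. ] [531.9 -93.2] 0.055
[304.4  71.8 349.4  71.8] [533.9 -93.8] [570.  -92.8] 0.028
[228.5  81.8 231.2 150.6] [ 473.  -103.2] [ 474.9 -158.6] 0.033
[324.4 162.3 279.4 162.6] [ 555.1 -166.3] [ 516.3 -167.7] 0.035
[279.4 166.8 296.9 166.6] [ 516.5 -171.4] [ 531.6 -170.8] 0.039
[240.7 213.1 241.  186.9] [ 483.1 -214.5] [ 483.3 -190.2] -0.009
[262.9 185.6 262.1 213.2] [ 502.6 -188.5] [ 502.4 -213.9] -0.007
[352.2 140.6 354.4  79.4] [ 577.4 -147.1] [574.5 -98.4] 0.058
[170.8 191.8 172.8 214.4] [ 421.3 -1
[... 943 characters left out ...]
7] [ 445.5 -111.6] [ 449.  -159.4] 0.074
[220.5 161.8 218.3 115.6] [ 465.6 -168.5] [ 464.4 -129.9] 0.032
[214.4 185.3 196.9 185.3] [ 459.9 -189.4] [ 444.5 -189.9] 0.03
[264.3 173.  238.1 172.3] [ 503.6 -177.1] [ 480.8 -177.2] 0.004
[305.7 172.4 284.5 173.6] [ 539.5 -175.6] [ 521.2 -177.2] 0.086
[204.4 168.7 169.4 166.7] [ 451.6 -174.9] [ 421.3 -174. ] -0.031
[195.7 211.9 194.2 188.1] [ 442.6 -214.5] [ 442.1 -192.4] 0.024
[223.5  85.6 224.7 110.7] [ 469.  -106.2] [ 469.7 -125.8] 0.036
[270.9 194.4 271.1 214.4] [ 509.8 -196.2] [ 510.5 -214.9] 0.034
clampleft z127 [array([ 445.6, -128.7]), array([ 446.4, -106. ]), array([ 469.5, -128. ])]
noseend z121 [ 457.46192799 -172.93811096  121.        ]
```

Estimates: tank yaw 0.034, near wall at x≈462.4 where the lip goes in, keeper origin ≈(460,−129). The basket's lip sits 38 mm to −x and about 3.4 mm to +y of the TCP. I'll lower it with 5 mm of clearance from the wall.

Emit:
move_arm([
  {"hand":0,"offset":[-0.6,-0.15,0],"spin":-0.03},
  {"hand":0,"offset":[-0.65,-0.14,0],"spin":0},
  {"hand":0,"offset":[0,0,0.5],"spin":0},
  {"hand":0,"offset":[0,0,0.8],"spin":0},
  {"hand":0,"offset":[0,0,0.8],"spin":0},
  {"hand":0,"offset":[0,0,0.8],"spin":0},
  {"hand":0,"offset":[0,0,0.4],"spin":0},
  {"hand":0,"offset":[0,0,0],"spin":0},
])

```text
clock: 10.45
ee_pos: [505.4, -227.8, 188.1]
orientation: [0.695, 0.719, -0.0, -0.001]
force: [-0.1, -0.2, -4.5]
gripper_width: 0.153
gripper_force: 35.0
```

```bash
python3 - <<'E'
from h import *; from station import arm
s=wrist(arm); S={"side":arm.snapshot("side"),"w":s}; pickle.dump(S,open("s5.pkl","wb"))
o=s["obs"]; print(o["ee_pos"],o["orientation"],o["force"],o["moment"])
c=lambda f,x,y,w,h:cv2.resize(f[y:y+h,x:x+w],(400,300),interpolation=cv2.INTER_CUBIC)
cv2.imwrite("pics/m5.png",np.hstack([c(S["side"]["frame"],250,170,80,60),c(s["frame"],130,60,240,180)]))
E
```

```text
[ 505.39893545 -227.77601714  188.12785352] [ 6.94861581e-01  7.19143304e-01 -1.48677055e-04 -5.19266235e-04] [-0.13967275 -0.20544169 -4.52723175] [-0.08378668  0.0275976   0.00517564]
```

View pics/m5.png

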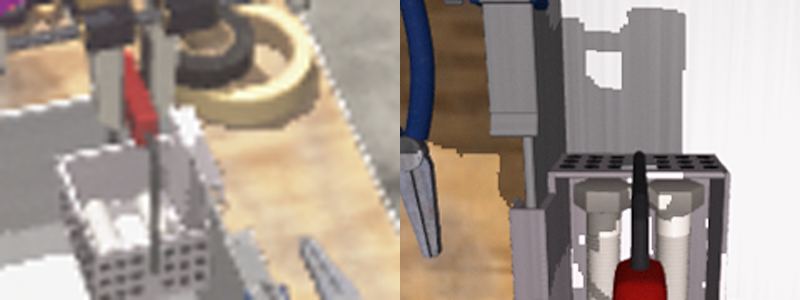

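The crop shows the rim at columns 525–537 running toward the lip (512–548), so the lip is about 3 mm inside the wall. I'll touch the wall gently to get the alignment.

Emit:
move_arm([
  {"hand":0,"offset":[0,-0.04,0.03],"spin":0},
  {"hand":0,"offset":[0,-0.04,0.03],"spin":0},
  {"hand":0,"offset":[0,-0.02,0.03],"spin":0},
  {"hand":0,"offset":[0,0,0],"spin":0},
  {"hand":0,"offset":[0,0,0],"spin":0},
  {"hand":0,"offset":[0,0,0],"spin":0},
  {"hand":0,"offset":[0,0,0],"spin":0},
  {"hand":0,"offset":[0,0,0],"spin":0},
])

```text
clock: 11.55
ee_pos: [503.1, -228.0, 186.6]
orientation: [0.695, 0.719, -0.0, -0.0]
force: [0.5, -0.4, -4.9]
gripper_width: 0.148
gripper_force: 35.0
```

Emit:
move_arm([
  {"hand":0,"offset":[0,-0.02,0],"spin":0},
  {"hand":0,"offset":[0,-0.02,0],"spin":0},
  {"hand":0,"offset":[0,0,0],"spin":0},
  {"hand":0,"offset":[0,0,0],"spin":0},
  {"hand":0,"offset":[0,0,0],"spin":0},
  {"hand":0,"offset":[0,0,0],"spin":0},
  {"hand":0,"offset":[0,0,0],"spin":0},
  {"hand":0,"offset":[0,0,0],"spin":0},
])

```text
clock: 12.55
ee_pos: [502.1, -228.1, 186.7]
orientation: [0.695, 0.719, 0.0, 0.0]
force: [-0.6, -0.3, -3.6]
gripper_width: 0.147
gripper_force: 35.0
```

Emit:
move_arm([
  {"hand":0,"offset":[0,-0.02,0],"spin":0},
  {"hand":0,"offset":[0,-0.02,0],"spin":0},
  {"hand":0,"offset":[0,0,0],"spin":0},
  {"hand":0,"offset":[0,0,0],"spin":0},
  {"hand":0,"offset":[0,0,0],"spin":0},
  {"hand":0,"offset":[0,0,0],"spin":0},
  {"hand":0,"offset":[0,0,0],"spin":0},
  {"hand":0,"offset":[0,0,0],"spin":0},
])

```text
clock: 13.55
ee_pos: [501.1, -228.1, 186.6]
orientation: [0.695, 0.719, -0.0, -0.0]
force: [-0.1, -0.1, -3.7]
gripper_width: 0.146
gripper_force: 35.0
```

```bash
python3 - <<'E'
from h import *; from station import arm
s=wrist(arm); pickle.dump(s,open("s6.pkl","wb")); o=s["obs"]; print(o["ee_pos"],o["force"],o["moment"])
g=cv2.cvtColor(s["frame"],cv2.COLOR_BGR2GRAY)
for v in (144,150,156,162,168,172): print("row",v,g[v,190:232].tolist())
for v in (188,194,200): print("lip",v,g[v,185:235].tolist())
E
```

```text
[ 501.05939005 -228.09932376  186.62137835] [-0.0744523  -0.06041277 -3.72635975] [-0.03134558 -0.02421348 -0.04991175]
row 144 [78, 76, 77, 76, 79, 76, 78, 79, 78, 79, 81, 82, 82, 79, 81, 81, 80, 80, 79, 83, 97, 127, 136, 144, 137, 101, 57, 58, 58, 58, 57, 60, 54, 57, 58, 56, 59, 58, 59, 57, 55, 58]
row 150 [74, 75, 72, 72, 74, 74, 72, 76, 74, 75, 76, 75, 71, 72, 72, 70, 69, 69, 69, 61, 77, 121, 136, 143, 139, 106, 73, 56, 58, 58, 57, 59, 58, 56, 59, 57, 57, 56, 58, 59, 53, 53]
row 156 [82, 85, 86, 87, 84, 85, 84, 83, 87, 86, 87, 86, 86, 89, 90, 89, 88, 86, 91, 83, 78, 119, 132, 141, 136, 119, 90, 50, 56, 57, 58, 60, 58, 57, 63, 75, 78, 72, 46, 30, 23, 20]
row 162 [81, 86, 87, 86, 86, 88, 89, 88, 87, 90, 88, 87, 89, 87, 86, 84, 85, 88, 86, 85, 87, 100, 129, 136, 141, 128, 99, 51, 53, 52, 67, 67, 69, 66, 67, 67, 68, 69, 66, 69, 68, 71]
row 168 [153, 82, 87, 90, 87, 88, 87, 88, 84, 86, 85, 85, 87, 85, 86, 87, 86, 87, 87, 92, 85, 87, 121, 137, 141, 136, 99, 59, 86, 141, 138, 142, 127, 74, 59, 61, 61, 61, 61, 60, 57, 94]
row 172 [87, 87, 85, 88, 86, 85, 85, 84, 83, 83, 83, 84, 84, 84, 83, 84, 84, 86, 87, 88, 83, 83, 115, 134, 142, 135, 110, 76, 68, 114, 141, 144, 135, 88, 58, 60, 62, 61, 63, 63, 57, 83]
lip 188 [173, 170, 170, 170, 170, 169, 170, 168, 169, 160, 130, 131, 138, 142, 136, 138, 138, 139, 139, 136, 134, 134, 134, 139, 141, 139, 136, 135, 140, 147, 144, 119, 69, 63, 60, 63, 65, 65, 64, 63, 62, 64, 61, 61, 65, 60, 63, 106, 146, 140]
lip 194 [160, 160, 161, 162, 163, 166, 166, 167, 170, 170, 161, 132, 136, 138, 137, 139, 141, 140, 137, 138, 134, 133, 134, 138, 140, 140, 137, 134, 138, 146, 147, 134, 94, 62, 62, 64, 64, 62, 63, 64, 64, 61, 60, 62, 62, 63, 61, 93, 146, 139]
lip 200 [161, 161, 161, 162, 162, 163, 163, 165, 163, 165, 155, 132, 134, 137, 138, 139, 139, 139, 139, 138, 135, 136, 132, 135, 140, 139, 134, 135, 136, 145, 146, 142, 106, 55, 63, 63, 61, 62, 62, 62, 61, 60, 58, 62, 61, 62, 59, 92, 146, 140]
```

Working the numbers: the lip centre is at −38.6 and the wall at −37.8 relative to the TCP. The back plate would touch 1.25 mm past centre, so I'll back off 1.25 mm toward +x, where the flare also helps, and lower in stages.

Emit:
move_arm([
  {"hand":0,"offset":[0,0.03,0],"spin":0},
  {"hand":0,"offset":[0,0.02,0],"spin":0},
  {"hand":0,"offset":[0,0,0.1],"spin":0},
  {"hand":0,"offset":[0,0,0.1],"spin":0},
  {"hand":0,"offset":[0,0,0.1],"spin":0},
  {"hand":0,"offset":[0,0,0.1],"spin":0},
  {"hand":0,"offset":[0,0,0],"spin":0},
  {"hand":0,"offset":[0,0,0],"spin":0},
])

```text
clock: 14.6
ee_pos: [502.3, -228.1, 176.7]
orientation: [0.695, 0.719, 0.0, 0.0]
force: [-0.1, -0.1, -4.4]
gripper_width: 0.147
gripper_force: 35.0
```

Emit:
move_arm([
  {"hand":0,"offset":[0,0,0.08],"spin":0},
  {"hand":0,"offset":[0,0,0.08],"spin":0},
  {"hand":0,"offset":[0,0,0.08],"spin":0},
  {"hand":0,"offset":[0,0,0.04],"spin":0},
  {"hand":0,"offset":[0,0,0],"spin":0},
  {"hand":0,"offset":[0,0,0],"spin":0},
  {"hand":0,"offset":[0,0,0],"spin":0},
  {"hand":0,"offset":[0,0,0],"spin":0},
])

```text
clock: 15.6
ee_pos: [502.3, -228.1, 169.7]
orientation: [0.695, 0.719, 0.0, 0.0]
force: [-0.3, -0.1, -4.1]
gripper_width: 0.145
gripper_force: 35.0
```

Emit:
move_arm([
  {"hand":0,"offset":[0,0,0.04],"spin":0},
  {"hand":0,"offset":[0,0,0.04],"spin":0},
  {"hand":0,"offset":[0,0,0.04],"spin":0},
  {"hand":0,"offset":[0,0,0.04],"spin":0},
  {"hand":0,"offset":[0,0,0],"spin":0},
  {"hand":0,"offset":[0,0,0],"spin":0},
  {"hand":0,"offset":[0,0,0],"spin":0},
  {"hand":0,"offset":[0,0,0],"spin":0},
])

```text
clock: 16.6
ee_pos: [502.3, -228.1, 165.7]
orientation: [0.695, 0.719, 0.0, 0.0]
force: [0.2, 0.6, -4.4]
gripper_width: 0.151
gripper_force: 35.0
```

Emit:
move_arm([
  {"hand":0,"offset":[0,0,0.02],"spin":0},
  {"hand":0,"offset":[0,0,0.02],"spin":0},
  {"hand":0,"offset":[0,0,0],"spin":0},
  {"hand":0,"offset":[0,0,0],"spin":0},
  {"hand":0,"offset":[0,0,0],"spin":0},
  {"hand":0,"offset":[0,0,0],"spin":0},
  {"hand":0,"offset":[0,0,0],"spin":0},
  {"hand":0,"offset":[0,0,0],"spin":0},
])

```text
clock: 17.6
ee_pos: [502.3, -228.1, 164.7]
orientation: [0.695, 0.719, -0.0, 0.0]
force: [-0.2, -0.0, -5.0]
gripper_width: 0.146
gripper_force: 35.0
```

Emit:
move_arm([
  {"hand":0,"offset":[0,0,0.02],"spin":0},
  {"hand":0,"offset":[0,0,0.02],"spin":0},
  {"hand":0,"offset":[0,0,0],"spin":0},
  {"hand":0,"offset":[0,0,0],"spin":0},
  {"hand":0,"offset":[0,0,0],"spin":0},
  {"hand":0,"offset":[0,0,0],"spin":0},
  {"hand":0,"offset":[0,0,0],"spin":0},
  {"hand":0,"offset":[0,0,0],"spin":0},
])

```text
clock: 18.6
ee_pos: [502.4, -228.1, 163.9]
orientation: [0.695, 0.719, 0.0, 0.0]
force: [1.0, 0.5, 1.6]
gripper_width: 0.149
gripper_force: 35.0
```

Emit:
move_arm([
  {"hand":0,"offset":[0,0,0.02],"spin":0},
  {"hand":0,"offset":[0,0,0.01],"spin":0},
  {"hand":0,"offset":[0,0,0],"spin":0},
  {"hand":0,"offset":[0,0,0],"spin":0},
  {"hand":0,"offset":[0,0,0],"spin":0},
  {"hand":0,"offset":[0,0,0],"spin":0},
  {"hand":0,"offset":[0,0,0],"spin":0},
  {"hand":0,"offset":[0,0,0],"spin":0},
])

```text
clock: 19.6
ee_pos: [502.6, -228.1, 163.7]
orientation: [0.695, 0.719, 0.0, 0.001]
force: [1.6, 0.9, 6.5]
gripper_width: 0.151
gripper_force: 35.0
```

The lip is down: contact began at TCP z≈164, with about 11 N on the rim now and a stiffness of about 6.6 N/mm. I'll ease the pressure and start sliding.

Emit:
move_arm([
  {"hand":0,"offset":[0,0,-0.025],"spin":0},
  {"hand":0,"offset":[0,0,-0.02],"spin":0},
  {"hand":0,"offset":[0,0,0],"spin":0},
  {"hand":0,"offset":[0,0,0],"spin":0},
  {"hand":0,"offset":[0.06,0,0],"spin":0},
  {"hand":0,"offset":[0.08,0,0],"spin":0},
  {"hand":0,"offset":[0.08,0,0],"spin":0},
  {"hand":0,"offset":[0.08,0,0],"spin":0},
])

```text
clock: 20.6
ee_pos: [501.9, -220.4, 163.9]
orientation: [0.695, 0.719, -0.0, -0.0]
force: [0.2, -2.6, -0.7]
gripper_width: 0.15
gripper_force: 35.0
```

```bash
python3 - <<'E'
from h import *; from station import arm
s=wrist(arm); S={"side":arm.snapshot("side"),"w":s}; pickle.dump(S,open("s7.pkl","wb"))
o=s["obs"]; print(o["ee_pos"],o["orientation"],o["force"],o["moment"])
c=lambda f,x,y,w,h:cv2.resize(f[y:y+h,x:x+w],(400,300),interpolation=cv2.INTER_CUBIC)
cv2.imwrite("pics/m7.png",np.hstack([c(S["side"]["frame"],250,180,80,60),c(s["frame"],130,60,240,180)]))
E
```

```text
[ 501.9317482  -220.39077742  163.89734734] [ 6.94892837e-01  7.19113284e-01 -8.89924725e-05 -1.51262755e-04] [ 0.20481851 -2.5822043  -0.68407187] [-0.5420806   0.20131241  0.09461403]
```

View pics/m7.png

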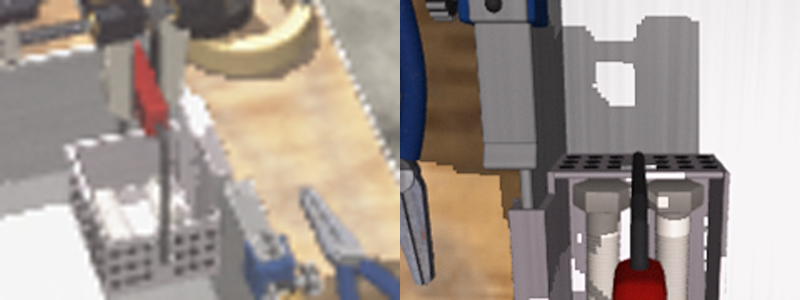

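The side view shows the basket hanging in the tank with its lip over the rim. The wrist crop shows the lip end (row 207) about 14 mm short of the tongue nose (row 167), so the lip is at about −89.5 in the keeper frame. Sliding takes about 2.6 N. I'll lighten the load a little and slide on.

Emit:
move_arm([
  {"hand":0,"offset":[0.04,0,-0.012],"spin":0},
  {"hand":0,"offset":[0.08,0,0],"spin":0},
  {"hand":0,"offset":[0.12,0,0],"spin":0},
  {"hand":0,"offset":[0.12,0,0],"spin":0},
  {"hand":0,"offset":[0.12,0,0],"spin":0},
  {"hand":0,"offset":[0.12,0,0],"spin":0},
  {"hand":0,"offset":[0.1,0,0],"spin":0},
  {"hand":0,"offset":[0.04,0,0],"spin":0},
])

```text
clock: 21.7
ee_pos: [501.4, -201.9, 164.4]
orientation: [0.695, 0.719, 0.0, 0.0]
force: [0.5, -0.3, -4.5]
gripper_width: 0.148
gripper_force: 35.0
```

Emit:
move_arm([
  {"hand":0,"offset":[0.04,0,0.01],"spin":0},
  {"hand":0,"offset":[0.08,0,0.005],"spin":0},
  {"hand":0,"offset":[0.1,0,0],"spin":0},
  {"hand":0,"offset":[0.1,0,0],"spin":0},
  {"hand":0,"offset":[0.1,0,0],"spin":0},
  {"hand":0,"offset":[0.1,0,0],"spin":0},
  {"hand":0,"offset":[0.06,0,0],"spin":0},
  {"hand":0,"offset":[0.02,0,0],"spin":0},
])

```text
clock: 22.7
ee_pos: [500.9, -187.0, 164.0]
orientation: [0.695, 0.719, 0.0, 0.0]
force: [-0.6, -0.8, -3.9]
gripper_width: 0.151
gripper_force: 35.0
```

Emit:
move_arm([
  {"hand":0,"offset":[0.04,0,0],"spin":0},
  {"hand":0,"offset":[0.04,0,0],"spin":0},
  {"hand":0,"offset":[0,0,0],"spin":0},
  {"hand":0,"offset":[0,0,0],"spin":0},
  {"hand":0,"offset":[0,0,0],"spin":0},
  {"hand":0,"offset":[0.02,0,0],"spin":0},
  {"hand":0,"offset":[0,0,0],"spin":0},
  {"hand":0,"offset":[0,0,0],"spin":0},
])

```text
clock: 23.7
ee_pos: [500.8, -184.7, 164.0]
orientation: [0.695, 0.719, -0.0, 0.0]
force: [0.5, -0.9, -2.8]
gripper_width: 0.149
gripper_force: 35.0
```

Emit:
move_arm([
  {"hand":0,"offset":[0.02,0,0],"spin":0},
  {"hand":0,"offset":[0.02,0,0],"spin":0},
  {"hand":0,"offset":[0,0,0],"spin":0},
  {"hand":0,"offset":[0,0,0],"spin":0},
  {"hand":0,"offset":[0,0,0],"spin":0},
  {"hand":0,"offset":[0,0,0],"spin":0},
  {"hand":0,"offset":[0,0,0],"spin":0},
  {"hand":0,"offset":[0,0,0],"spin":0},
])

```text
clock: 24.7
ee_pos: [500.8, -183.6, 163.9]
orientation: [0.695, 0.719, 0.0, -0.0]
force: [-0.5, -0.9, -2.7]
gripper_width: 0.147
gripper_force: 35.0
```

Emit:
move_arm([
  {"hand":0,"offset":[0.02,0,0],"spin":0},
  {"hand":0,"offset":[0.02,0,0],"spin":0},
  {"hand":0,"offset":[0,0,0],"spin":0},
  {"hand":0,"offset":[0,0,0],"spin":0},
  {"hand":0,"offset":[0,0,0],"spin":0},
  {"hand":0,"offset":[0,0,0],"spin":0},
  {"hand":0,"offset":[0,0,0],"spin":0},
  {"hand":0,"offset":[0,0,0],"spin":0},
])

```text
clock: 25.7
ee_pos: [500.8, -182.6, 164.0]
orientation: [0.695, 0.719, 0.0, 0.0]
force: [-0.1, 0.2, -2.9]
gripper_width: 0.151
gripper_force: 35.0
```

Emit:
move_arm([
  {"hand":0,"offset":[0.02,0,0],"spin":0},
  {"hand":0,"offset":[0.02,0,0],"spin":0},
  {"hand":0,"offset":[0,0,0],"spin":0},
  {"hand":0,"offset":[0,0,0],"spin":0},
  {"hand":0,"offset":[0,0,0],"spin":0},
  {"hand":0,"offset":[0,0,0],"spin":0},
  {"hand":0,"offset":[0,0,0],"spin":0},
  {"hand":0,"offset":[0,0,0],"spin":0},
])

```text
clock: 26.7
ee_pos: [500.7, -181.6, 163.9]
orientation: [0.695, 0.719, -0.0, -0.0]
force: [-0.4, -0.5, -2.1]
gripper_width: 0.152
gripper_force: 35.0
```

Emit:
move_arm([
  {"hand":0,"offset":[0.02,0,0],"spin":0},
  {"hand":0,"offset":[0.02,0,0],"spin":0},
  {"hand":0,"offset":[0,0,0],"spin":0},
  {"hand":0,"offset":[0,0,0],"spin":0},
  {"hand":0,"offset":[0,0,0],"spin":0},
  {"hand":0,"offset":[0,0,0],"spin":0},
  {"hand":0,"offset":[0,0,0],"spin":0},
  {"hand":0,"offset":[0,0,0],"spin":0},
])

```text
clock: 27.7
ee_pos: [500.7, -180.6, 163.9]
orientation: [0.695, 0.719, 0.0, -0.0]
force: [0.5, -0.9, -2.4]
gripper_width: 0.15
gripper_force: 35.0
```

Emit:
move_arm([
  {"hand":0,"offset":[0.02,0,0],"spin":0},
  {"hand":0,"offset":[0.02,0,0],"spin":0},
  {"hand":0,"offset":[0,0,0],"spin":0},
  {"hand":0,"offset":[0,0,0],"spin":0},
  {"hand":0,"offset":[0,0,0],"spin":0},
  {"hand":0,"offset":[0,0,0],"spin":0},
  {"hand":0,"offset":[0,0,0],"spin":0},
  {"hand":0,"offset":[0,0,0],"spin":0},
])

```text
clock: 28.7
ee_pos: [500.7, -179.6, 164.0]
orientation: [0.695, 0.719, 0.0, -0.0]
force: [-0.6, 0.3, -1.7]
gripper_width: 0.149
gripper_force: 35.0
```

Emit:
move_arm([
  {"hand":0,"offset":[0.02,0,0],"spin":0},
  {"hand":0,"offset":[0.02,0,0],"spin":0},
  {"hand":0,"offset":[0,0,0],"spin":0},
  {"hand":0,"offset":[0,0,0],"spin":0},
  {"hand":0,"offset":[0,0,0],"spin":0},
  {"hand":0,"offset":[0,0,0],"spin":0},
  {"hand":0,"offset":[0,0,0],"spin":0},
  {"hand":0,"offset":[0,0,0],"spin":0},
])

```text
clock: 29.7
ee_pos: [500.6, -178.6, 163.9]
orientation: [0.695, 0.719, -0.0, -0.0]
force: [1.0, -0.3, -2.2]
gripper_width: 0.143
gripper_force: 35.0
```

Emit:
move_arm([
  {"hand":0,"offset":[0.02,0,0],"spin":0},
  {"hand":0,"offset":[0.02,0,0],"spin":0},
  {"hand":0,"offset":[0,0,0],"spin":0},
  {"hand":0,"offset":[0,0,0],"spin":0},
  {"hand":0,"offset":[0,0,0],"spin":0},
  {"hand":0,"offset":[0,0,0],"spin":0},
  {"hand":0,"offset":[0,0,0],"spin":0},
  {"hand":0,"offset":[0,0,0],"spin":0},
])

```text
clock: 30.7
ee_pos: [500.6, -177.6, 163.9]
orientation: [0.695, 0.719, -0.0, -0.0]
force: [-0.3, -0.8, -2.9]
gripper_width: 0.149
gripper_force: 35.0
```

Emit:
move_arm([
  {"hand":0,"offset":[0.02,0,0],"spin":0},
  {"hand":0,"offset":[0.02,0,0],"spin":0},
  {"hand":0,"offset":[0,0,0],"spin":0},
  {"hand":0,"offset":[0,0,0],"spin":0},
  {"hand":0,"offset":[0,0,0],"spin":0},
  {"hand":0,"offset":[0,0,0],"spin":0},
  {"hand":0,"offset":[0,0,0],"spin":0},
  {"hand":0,"offset":[0,0,0],"spin":0},
])

```text
clock: 31.7
ee_pos: [500.6, -176.7, 164.0]
orientation: [0.695, 0.719, 0.0, 0.0]
force: [1.4, -5.0, -2.4]
gripper_width: 0.15
gripper_force: 35.0
```

Contact: −5.0 N along the rim against about 0.7 N sliding, so roughly 4.3 N on the stop. Holding.

Emit:
move_arm([
  {"hand":0,"offset":[0,0,0],"spin":0},
  {"hand":0,"offset":[0,0,0],"spin":0},
  {"hand":0,"offset":[0,0,0],"spin":0},
  {"hand":0,"offset":[0,0,0],"spin":0},
  {"hand":0,"offset":[0,0,0],"spin":0},
  {"hand":0,"offset":[0,0,0],"spin":0},
  {"hand":0,"offset":[0,0,0],"spin":0},
  {"hand":0,"offset":[0,0,0],"spin":0},
])

```text
clock: 32.7
ee_pos: [500.6, -176.7, 164.0]
orientation: [0.695, 0.719, -0.0, 0.0]
force: [0.9, -5.2, -1.4]
gripper_width: 0.147
gripper_force: 35.0
```

Held at about 4.4 N net. I'll relax the push, open, and then retreat upward.

Emit:
move_arm([
  {"hand":0,"offset":[-0.015,0,0],"spin":0},
  {"hand":0,"offset":[-0.015,0,0],"spin":0},
  {"hand":0,"offset":[0,0,0],"spin":0},
  {"hand":0.25,"offset":[0,0,0],"spin":0},
  {"hand":0.4,"offset":[0,0,0],"spin":0},
  {"hand":0.5,"offset":[0,0,0],"spin":0},
  {"hand":0.5,"offset":[0,0,0],"spin":0},
  {"hand":0.5,"offset":[0,0,0],"spin":0},
])

```text
clock: 33.7
ee_pos: [500.6, -177.3, 163.9]
orientation: [0.695, 0.719, 0.0, -0.0]
force: [-0.1, 0.0, -0.5]
gripper_width: 0.498
gripper_force: 0.0
```

Emit:
move_arm([
  {"hand":0.5,"offset":[0,0,-0.2],"spin":0},
  {"hand":0.5,"offset":[0,0,-0.6],"spin":0},
  {"hand":0.5,"offset":[0,0,-1],"spin":0},
  {"hand":0.5,"offset":[0,0,-1],"spin":0},
  {"hand":0.5,"offset":[0,0,-0.6],"spin":0},
  {"hand":0.5,"offset":[0,0,0],"spin":0},
  {"hand":0.5,"offset":[0,0,0],"spin":0},
  {"hand":0.5,"offset":[0,0,0],"spin":0},
])

```text
clock: 34.7
ee_pos: [500.4, -177.2, 248.0]
orientation: [0.695, 0.719, -0.0, -0.001]
force: [0.3, 0.9, -0.5]
gripper_width: 0.499
gripper_force: 0.0
```

```bash
python3 - <<'E'
from h import *; from station import arm
s=wrist(arm); S={"side":arm.snapshot("side"),"w":s}; pickle.dump(S,open("s8.pkl","wb"))
o=s["obs"]; print(o["clock"],o["ee_pos"],o["force"])
c=lambda f,x,y,w,h:cv2.resize(f[y:y+h,x:x+w],(400,300),interpolation=cv2.INTER_CUBIC)
cv2.imwrite("pics/m8.png",np.hstack([c(S["side"]["frame"],250,180,80,60),c(s["frame"],130,60,280,210)]))
E
```

```text
34.7 [ 500.35682138 -177.23486884  247.97905322] [ 0.25415473  0.90353543 -0.53674932]
```

View pics/m8.png

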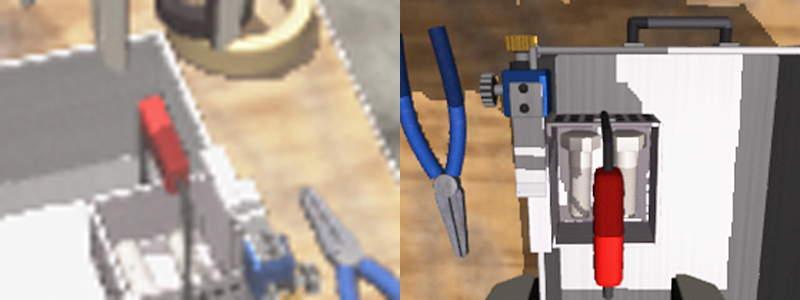

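The basket hangs square with its lip under the tongue. Both bolts are in it, and the gripper is clear above.

```bash
python3 -c "
from station import arm
print(arm.close_job())"
```

```text
the job is handed in; nothing more can be done
None
```

The basket hangs on the tank's near rim with its lip under the keeper's tongue; it was butted against the stop screw and held for over half a second at about 4.4 N above sliding. I released it with both bolts inside and handed the job in at about 35 s; the station returned no verdict.

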